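# Seat the belt pulleys and hold the tensioner back

### The arm

A 7-joint arm with a two-finger parallel gripper is mounted at the origin on the work surface. World frame = base frame: x ahead of the robot, y to its left, z up, the work surface at z = 0. Lengths are in m, angles in degrees, forces in N, time in s.
With the tool pointing down it reaches from about 0.35 to 0.775 m from the base axis. Payload 3.1 kg.
Tool frame: the origin (TCP) lies on the centre line of the jaws, within the pads' length; the fingertips stand 17 mm ahead of it and the grasp point (between the pads) lies 2 mm behind it (robot.tip_reach is the distance from the TCP to the fingertips, in m); z points along the fingers, y is the line along which they close (so a half turn about z gives the same grasp; the last joint's range is limited). The gripper opens to 85 mm and grips with 20 to 120 N. Pads are 22 mm wide; open, the fingers measure 114 mm over their backs; the gripper's body (76 mm by 85 mm) begins 54 mm behind the grasp point. The pads swing forward as they close: fully open they stand 13 mm farther back than shut.
Start: joints at [61.152, 17.813, 0.802, 86.603, -0.252, 75.585, -1.558], TCP at [0.245, -0.492, 0.248] pointing down, gripper open.
Joint ranges: [-154.91, 154.91], [-16.99, 109.72], [-72.82, 74.43], [7.12, 147.25], [-82.49, 262.49], [11.32, 116.49], [-174.64, 174.64]. Speed limits (degrees/s): [159.86, 159.86, 180, 180, 180, 180, 180].

### API

Orientations are given as [roll, pitch, yaw] about the fixed x, y, z axes, in that order (R = Rz(yaw) Ry(pitch) Rx(roll)).
In Python, from station import robot, fingers, vision, workorder, recognise gives the robot as it stands. Calls block until the motion is done:
- robot.move_to(position, orientation): joint-space move of the TCP to a pose.
- robot.line_to(position, orientation=None, velocity=0.15, f_stop=None): straight line of the TCP; orientation=None keeps the orientation; velocity is the mean speed in m/s. With f_stop (N) it stops when the force on the tool has changed by that much, and returns True; else False.
- robot.move_j(angles): joint-space move.
- fingers.gripper_to(opening, force=None): opening from 0.0 (shut) to 1.0 (fully open); force is the grip in N (None keeps the last); returns when the fingers have stopped.
- robot.pause(seconds).
- robot.inverse_kinematics(position, orientation): joint angles nearest the present ones, or None.
- vision.grab_frame(name): name is "side" or "top"; returns the picture (400x640x3 uint8, red, green, blue); there is no depth.
- vision.calibration(name): a dict with "mtx" (3x3 intrinsics, pixels), "extrinsics" (4x4, takes a point from world to camera coordinates). Camera axes: x right, y up, looking along -z (the intrinsics and any distortion apply to the point x, -y, -z); pixel columns grow to the right and rows downward; lengths in m; the calibration is good to about 2 mm. A picture is of the moment at which its call begins. calibration takes no time and is no camera call.
A pose or a line that the arm cannot do raises robot.PlanningError and nothing moves.
- workorder.close_job(): hands the job in; it is judged then, once.
Trained networks look in the newest picture that a camera, given by its name, has taken for a name from the list of things; names that differ only in an ending like _2 or _b are one class to them, and where a whole thing is asked for, a point or a joint stands for the part that bears it (a point fixed in the world has none). Each returns a list of dicts, best first, with "p" (0 to 1); they miss things now and then, are a little off and sometimes report something else, mostly with a low value. They report only what shows in the picture. A call takes as long as a camera call.
- recognise(label, camera): "rect" ([centre column, centre row, width, height] in pixels, round what is visible of it).
Readings, each from a call of its own:
- robot.current_time_s(): time.
- robot.current_joint_positions(): joint angles.
- robot.current_dq(): joint speeds.
- robot.current_joint_torque(): joint torques, N m.
- robot.current_tool_pos(): TCP position.
- robot.current_eef_rot(): TCP orientation.
- robot.current_contact_force(): force on the tool from outside, world axes, zero at the start.
- robot.current_torque(): the same for the moment, N m.
- robot.current_finger_gap(): opening from 0.0 (shut) to 1.0 (fully open).
- robot.current_gripper_force(): force on a finger pad.
Only numpy, scipy, OpenCV 4.12 (cv2) and the standard library are available. Lean on these libraries where they do the work, as an engineer would, in place of code of your own. Each camera call takes 0.05 s, during which the arm holds its last target. There are 200 camera calls.

### The job

Get the little belt drive on the perforated plate ready for its belt: press the large and the small pulley, which both stand proud on their spindles, down until they are fully home. Then push the sprung tensioner arm by its steel stud, away from the end it rests at, until it has gone past the click of its pawl, and finish while still holding it there, clear of its end stop: do not let go. Leave the loose pulleys, the collar and the screwdriver where they lie.

Things in the scene. Friction and masses are not known exactly. Their poses are not given: they have to be found in the camera images.
- plate: Fixed perforated aluminium fixture plate, 380 (its x) x 540 (its y) x 12 mm thick, lying on the bench; origin under its centre. The pulley stations and the tensioner are bolted on it.
- large_top (a point): Centre of the flat top face of the large pulley: pink plastic, 60 mm diameter, 20 mm tall, on an upright spindle in a dark steel block 64 x 64 mm. z up. When the pulley is home this point is 56 mm above the bench; at the start it is 5 to 11 mm higher. The spindle never stands above the pulley's top.
- large_pulley (a joint): How far the large pulley has been pressed down its spindle, m: 0.012 is fully home on the shoulder (rigid stop), at the start 0.001 to 0.007. A tight fit: it slides under about 6 N (more when pressed fast) and stays where it is left.
- small_top (a point): Centre of the flat top face of the small pulley: same pink plastic, 42 mm diameter, 20 mm tall, on an identical block and spindle; heights as for the large pulley. The two stations stand about 110 mm apart and may be in either order.
- small_pulley (a joint): How far the small pulley has been pressed down, m: same meaning, range and force as for the large one (0.012 is fully home).
- pivot_top (a point): Centre of the top of the tensioner's fixed vertical pivot pin, 14 mm diameter, 76 mm above the bench. Its x axis points along the tensioner's 215 x 96 mm base from the arm's side to the pawl housing. The pawl is a square steel slider with a round nose that the single tooth on the arm's hub lifts between about 0.24 and 0.42 rad.
- stud_mid (a point): Centre of the upright round steel stud on the free end of the tensioner arm (half-way up): 14 mm diameter, 36 mm long, top 104 mm and this point 86 mm above the bench; it stands on a white idler roller, 32 mm diameter, top 67 mm above the bench. 110 mm level distance from the pivot axis. The arm's bar is 16 mm wide, top 46 mm above the bench.
- tensioner_arm (a joint): Arm angle about the vertical pivot, rad: 0 at rest, growing anticlockwise seen from above (stud moves away from the pulleys). The spring asks for about 2 N at the stud at 0, 7 to 8 N at 0.55; the pawl adds about 1.5 N near 0.24. The click is past from 0.44 on; end stop (a post beside the bar) at 0.66. The pawl does not lock: the arm springs back when let go.
- spare_a: Loose spare pulley lying flat on the plate, pink, 28 mm diameter, 16 mm tall, origin under its centre: leave alone.
- spare_b: Second loose spare pulley, as spare_a: leave alone.
- collar: Loose mint-green plastic collar lying flat on the plate, 60 mm outside, 28 mm inside, 26 mm tall, origin under its centre: leave alone.
- driver: Loose screwdriver, 160 mm long, lying on the plate near its far edge: leave alone.

How it is judged (in metres and radians):
On the way, in this order (a step that is already met when the one before it is completed fails the run):
1. both pulleys are pressed fully home (value of joint each of large_pulley, small_pulley above 0.0105 m), for 0.2 s.
2. the tensioner arm is pushed back past its click (value of joint tensioner_arm above 0.44 rad), for 0.2 s.
At the end, for the whole second after the job is handed in: Both pulleys within 1.5 mm of fully home; the robot still holds the tensioner arm (contact force above 2 N), at rest, past the click (joint above 0.44 rad) and clear of the end stop (below 0.64 rad) (all of step 1 and value of joint tensioner_arm between 0.44 and 0.64 rad and velocity of joint tensioner_arm between -0.15 and 0.15 rad/s and contact force between any of the fingers, the arm and tensioner_arm above 2 N); the arm keeps its last pose, push and grip.
It fails at once if a loose spare pulley, the collar or the screwdriver is moved by more than 20 mm (distance of any of spare_a, spare_b, collar, driver from where it was at the start of the episode above 0.02 m).
It also fails if it takes over 51 s, if anything falls off the work surface, if the arm or the gripper's body presses on something with over 40 N, if the wrist force passes 120 N, or if a joint passes its speed limit or range.

## Working session

There is one attempt and no reset: what is moved stays moved. The work goes in short steps, each a Python script; the robot and the scene stay as the last script left them, time stands still between calls to the robot, and variables do not carry over. Pictures are saved under pics/ and viewed, at most 10 in all, crops included, and the job is handed in when it is done.

```bash
mkdir -p pics
python3 - <<'E'
from station import robot, fingers, vision, workorder, recognise
import cv2
for c in("top","side"):
    im=vision.grab_frame(c); cv2.imwrite(f"pics/{c}0.png",im[:,:,::-1])
    k=vision.calibration(c); print(c,k)
    for n in["large_pulley","small_pulley","large_top","small_top","pivot_top","stud_mid","tensioner_arm","spare_a","collar","driver","plate"]:
        try: print(n,[([round(float(v)) for v in d["rect"]],round(d["p"],2)) for d in recognise(n,c)][:4])
        except Exception as e: print(n,e)
print(robot.current_time_s(), robot.current_eef_rot(), robot.tip_reach)
E
```

```text
top {'mtx': array([[450.56519319,   0.        , 323.12206263],
       [  0.        , 450.56519319, 195.84497127],
       [  0.        ,   0.        ,   1.        ]]), 'extrinsics': array([[-0.00371681, -0.99998916, -0.00280467,  0.06629582],
       [ 0.98954527, -0.00408233,  0.14416483, -0.5838967 ],
       [-0.14417471, -0.00223951,  0.98954971, -0.86124722],
       [ 0.        ,  0.        ,  0.        ,  1.        ]])}
large_pulley [([309, 202, 31, 33], 0.81)]
small_pulley [([260, 205, 17, 20], 0.6)]
large_top [([312, 204, 28, 29], 0.84)]
small_top [([260, 206, 22, 20], 0.8)]
pivot_top [([411, 172, 76, 111], 0.61)]
stud_mid [([415, 188, 41, 83], 0.6)]
tensioner_arm [([415, 187, 37, 81], 0.88)]
spare_a [([250, 268, 14, 17], 0.72), ([311, 202, 33, 32], 0.72), ([308, 258, 20, 12], 0.68)]
collar [([337, 126, 27, 35], 0.63), ([415, 187, 36, 85], 0.46)]
driver [([269, 136, 75, 13], 0.97), ([312, 205, 30, 32], 0.23)]
plate [([350, 197, 265, 183], 0.78)]
side {'mtx': array([[433.11079396,   0.        , 330.72050081],
       [  0.        , 433.11079396, 199.65113693],
       [  0.        
[... 216 characters left out ...]
-0.62955788],
       [ 0.        ,  0.        ,  0.        ,  1.        ]])}
large_pulley [([326, 219, 40, 35], 0.56)]
small_pulley [([301, 272, 26, 33], 0.81)]
large_top [([251, 186, 37, 36], 0.71), ([298, 273, 29, 29], 0.6), ([326, 221, 36, 38], 0.57)]
small_top [([300, 271, 32, 32], 0.85)]
pivot_top [([332, 147, 118, 48], 0.8)]
stud_mid [([351, 143, 88, 33], 0.68)]
tensioner_arm [([349, 140, 86, 36], 0.57)]
spare_a [([378, 328, 15, 24], 0.67), ([387, 259, 20, 22], 0.65)]
collar [([249, 185, 35, 34], 0.56)]
driver [([215, 246, 70, 74], 0.77), ([348, 140, 84, 34], 0.54), ([379, 328, 19, 23], 0.52)]
plate [([303, 246, 319, 289], 0.77)]
1.2 [1.79998940e+02 1.22576048e-03 2.64650020e+01] 0.017
```

View pics/top0.png

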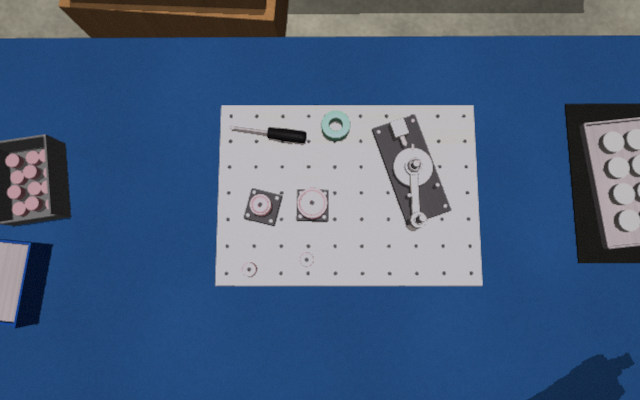

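View pics/side0.png

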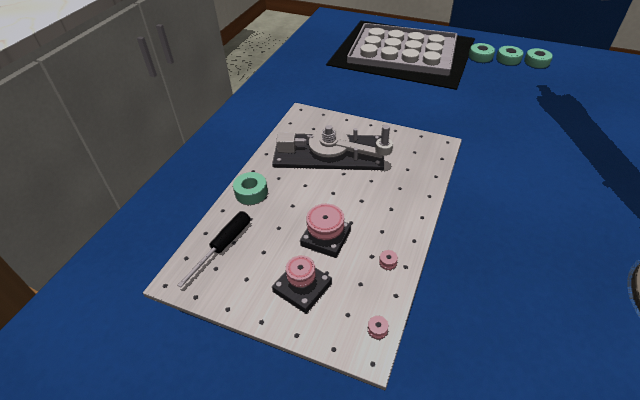

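The top view shows the large pulley at about (312,203), the small one at (260,204), the pivot at (415,164) and the stud near (419,217). The side view agrees: (325,215), (300,267), (329,130) and (386,133). I'll zoom in to refine these.

Run:
```python
import cv2,numpy as np
a=cv2.imread("pics/top0.png");b=cv2.imread("pics/side0.png")
A=cv2.resize(a[140:240,240:440],None,fx=4,fy=4,interpolation=cv2.INTER_CUBIC)
B=cv2.resize(b[110:310,265:425],None,fx=3,fy=3,interpolation=cv2.INTER_CUBIC)
cv2.imwrite("pics/topc.png",A);cv2.imwrite("pics/sidec.png",B)
```

```text
(no output)
```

View pics/topc.png

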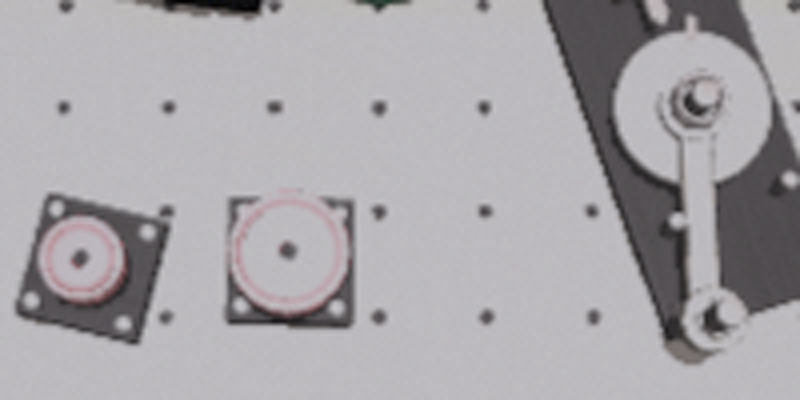

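View pics/sidec.png

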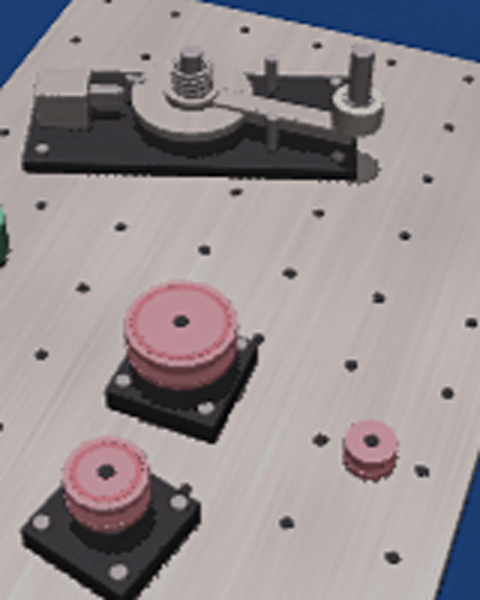

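```bash
cat > geo.py <<'E'
import numpy as np, cv2
from station import vision
F=np.diag([1,-1,-1])
def P(c):
    k=vision.calibration(c); return k["mtx"]@F@k["extrinsics"][:3]
def tri(a,b):
    X=cv2.triangulatePoints(P("top"),P("side"),np.float64(a),np.float64(b)); return (X[:3]/X[3]).ravel()
def atz(c,uv,z):
    p=P(c); H=np.c_[p[:,0],p[:,1],p[:,2]*z+p[:,3]]; q=np.linalg.solve(H,[*uv,1]); return q[:2]/q[2]
E
python3 - <<'E'
from geo import *
for n,a,b,z in[("large",(312.1,202.4),(325.2,216.9),.064),("small",(260.3,204.4),(300.2,266.6),.064),("pivot",(415.9,163.7),(328.6,127.6),.076),("stud",(420.3,218.2),(385.6,127.2),.104)]:
    print(n,tri(a,b).round(4),atz("top",a,z).round(4),atz("side",b,z).round(4))
print("roller",atz("top",(418.6,219.9),.067))
for uv in[(411,170),(250,268),(307,259)]: print(atz("top",uv,.03))
from station import robot
for p,y in[((.45,.08,.2),0),((.4,-.1,.09),0),((.4,-.18,.09),0)]:
    for yy in(0,90,-90): print(p,yy,robot.inverse_kinematics(p,[180,0,yy]))
E
```

```text
large [0.568  0.0855 0.0661] [0.5682 0.0855] [0.5688 0.0838]
small [0.5646 0.1863 0.0679] [0.5646 0.1867] [0.5665 0.184 ]
pivot [ 0.6422 -0.1167  0.0774] [ 0.6418 -0.1172] [ 0.6436 -0.1184]
stud [ 0.5326 -0.1151  0.1079] [ 0.5326 -0.116 ] [ 0.5342 -0.1203]
roller [ 0.53278799 -0.12054896]
[ 0.63874184 -0.11626119]
[0.44160535 0.2099353 ]
[0.45890121 0.09663702]
(0.45, 0.08, 0.2) 0 [  22.14578687   12.47804249  -39.86677714  103.64601855    8.65669696
   66.95170774 -110.45978069]
(0.45, 0.08, 0.2) 90 [ 24.95363277  13.10510772 -43.35200973 103.56358688   9.72587482
  67.12694432 -21.45574448]
(0.45, 0.08, 0.2) -90 [ 38.28422063  18.10656849 -61.51317776 103.21592143  17.03665571
  68.80117771 151.6846052 ]
(0.4, -0.1, 0.09) 0 [ 27.8046154   12.83246499 -18.30095264 118.72283778   5.28655141
  49.1946641  -83.5290006 ]
(0.4, -0.1, 0.09) 90 [ 35.54262777  13.77442612 -27.20793973 118.46303965   8.22734077
  49.53041658   3.64753823]
(0.4, -0.1, 0.09) -90 [  18.54298026   12.12851507   -7.77615206  119.0462164     2.16020834
   48.95371482 -170.48057587]
(0.4, -0.18, 0.09) 0 [ 31.2389282   15.03344966 -10.76319334 115.2989092    3.62666569
  49.97701645 -71.49818806]
(0.4, -0.18, 0.09) 90 [ 41.61007814  16.13855317 -22.97647067 114.93095119   8.09133825
  50.43323237  14.27548539]
(0.4, -0.18, 0.09) -90 [  21.27128207   14.55849398    0.84788416  115.66202735   -0.27910975
   49.7813402  -157.72783048]
```

Run:
```python
from station import robot, fingers, vision
import cv2
D=[180,0,0]
fingers.gripper_to(0.0,force=40)
for n,(x,y) in dict(large=(.568,.0853),small=(.565,.186)).items():
    robot.move_to([x,y,.115],D)
    robot.line_to([x,y,.090],velocity=.08,f_stop=15)
    f=robot.line_to([x,y,.071],velocity=.012,f_stop=28)
    print(n,f,robot.current_tool_pos(),robot.current_contact_force(),robot.current_time_s())
    robot.pause(.2)
    robot.line_to([x,y,.115],velocity=.15)
robot.move_to([.46,-.05,.2],D)
for c in("top","side"): cv2.imwrite(f"pics/{c}1.png",vision.grab_frame(c)[:,:,::-1])
a=cv2.imread("pics/side1.png")
cv2.imwrite("pics/side1c.png",cv2.resize(a[110:310,265:425],None,fx=3,fy=3,interpolation=cv2.INTER_CUBIC))
print(robot.current_time_s())
```

```text
large False [0.56803582 0.08530477 0.07310636] [-4.91812847 -1.71322222 12.26310374] 6.5583
small False [0.56506735 0.18606036 0.07315283] [-3.20180461 -2.1265224  11.63749981] 9.875
11.675
```

View pics/side1c.png

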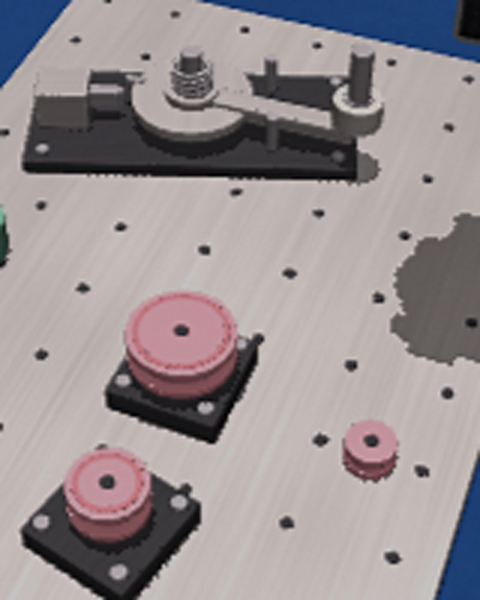

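Both pulleys stopped rigidly with the tip at 56.1 mm, which is home. In the picture they sit lower, with tops at crop (181,330) and (107,481), and nothing else has moved. Next is the stud.

Run:
```python
from station import robot, fingers, vision
import cv2, numpy as np
pv=np.array([.642,-.1172]); s0=np.array([.5328,-.1165])
fingers.gripper_to(0.6)
robot.move_to([*s0,.16],[180,0,0])
print(robot.line_to([*s0,.093],velocity=.08,f_stop=12), robot.current_tool_pos(), robot.current_time_s())
fingers.gripper_to(0.0,force=30)
print(robot.current_finger_gap(),robot.current_gripper_force(),robot.current_contact_force())
r=s0-pv
for t in np.arange(.06,.541,.06):
    R=np.array([[np.cos(t),-np.sin(t)],[np.sin(t),np.cos(t)]])
    robot.line_to([*(pv+R@r),.093],[180,0,np.degrees(t)],velocity=.05)
    print(round(t,2),robot.current_tool_pos().round(4) if hasattr(robot.current_tool_pos(),'round') else robot.current_tool_pos(),np.round(robot.current_contact_force(),1))
robot.pause(.4)
print(robot.current_finger_gap(),robot.current_gripper_force(),robot.current_contact_force(),robot.current_time_s())
for c in("top","side"): cv2.imwrite(f"pics/{c}2.png",vision.grab_frame(c)[:,:,::-1])
a=cv2.imread("pics/side2.png");b=cv2.imread("pics/top2.png")
f=lambda q:cv2.resize(q,(400,600),interpolation=cv2.INTER_CUBIC)
cv2.imwrite("pics/c2.png",np.hstack([f(a[80:230,300:400]),f(b[110:260,370:470])]))
```

```text
False [ 0.53334483 -0.11652856  0.09353545] 13.7167
0.15457871028179623 29.1873237490654 [-0.36927519 -7.52050313  2.13730979]
0.06 [ 0.5333 -0.1235  0.0939] [-1.5 -1.3  4.7]
0.12 [ 0.5338 -0.1285  0.0939] [-2.4  0.8  5.8]
0.18 [ 0.5346 -0.1335  0.0939] [-3.4  3.   6.9]
0.24 [ 0.5356 -0.1399  0.0939] [-4.4  3.5  8.1]
0.3 [ 0.5369 -0.1461  0.0939] [-3.9  1.8  8.2]
0.36 [ 0.5381 -0.1507  0.0938] [-6.6  4.7  8.9]
0.42 [ 0.5404 -0.1566  0.0938] [-7.1  5.3  9.6]
0.48 [ 0.5428 -0.163   0.0938] [-7.3  4.8 10.7]
0.54 [ 0.5454 -0.1685  0.0937] [-8.9  4.9 12. ]
0.1516232857227024 30.515465140342712 [-8.25336931  5.03239694 11.3663073 ] 17.0917
```

View pics/c2.png

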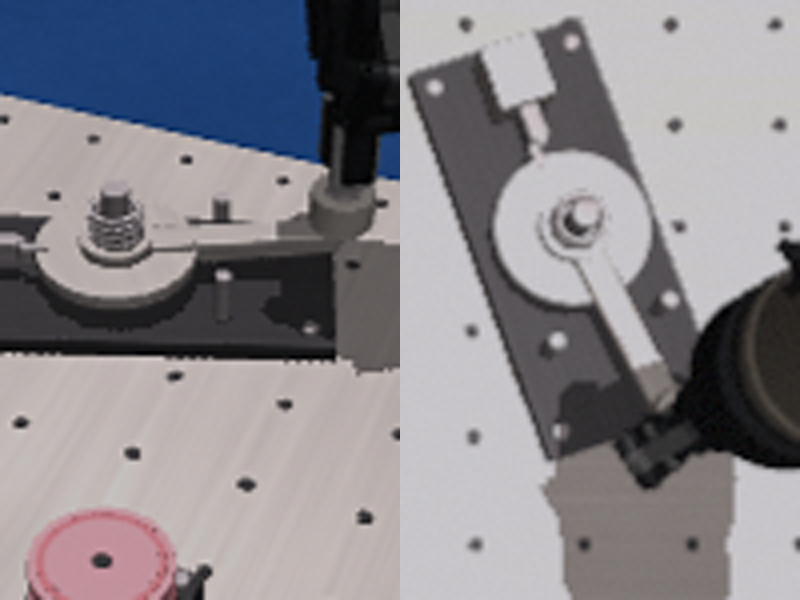

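The crop shows the pads gripping the stud. The bar is rotated anticlockwise and still clear of the end post at (670,300). The TCP puts the angle at about 0.48–0.49, so I'll go a little further for margin.

Run:
```python
from station import robot, fingers, vision
import cv2, numpy as np
from geo import *
pv=np.array([.642,-.1172]); s0=np.array([.5328,-.1165]);r=s0-pv
for t in(.57,.60):
    R=np.array([[np.cos(t),-np.sin(t)],[np.sin(t),np.cos(t)]])
    robot.line_to([*(pv+R@r),.093],[180,0,np.degrees(t)],velocity=.05)
robot.pause(.5)
p=robot.current_tool_pos();d=np.array(p[:2])-pv
print(p,np.arctan2(-d[1],-d[0]),np.linalg.norm(d),robot.current_contact_force(),robot.current_gripper_force(),robot.current_time_s())
def bar(im,name):  # bar edges: bright pixels vs dark base
    pass
b=vision.grab_frame("top")[:,:,::-1]
cv2.imwrite("pics/top3.png",b)
cv2.imwrite("pics/c3.png",cv2.resize(b[140:240,370:470],(600,600),interpolation=cv2.INTER_CUBIC))
```

```text
[ 0.54837615 -0.17414689  0.09376732] 0.546464991084471 0.10958272277294105 [-10.08970181   4.52414386  12.49343155] 30.613237023353577 18.1917
```

View pics/c3.png

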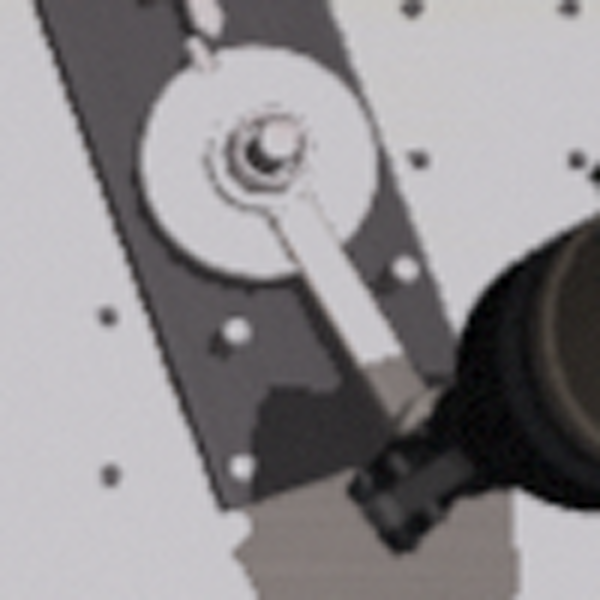

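The bar is well past the click, at about 0.5–0.55 rad, and clear of the end post at (405,268). The grip is holding the stud and the arm is at rest.

```bash
python3 -c "
from station import workorder
print(workorder.close_job())"
```

```text
the job is handed in; nothing more can be done
None
```

I pressed both pulleys home, pushed the tensioner arm past its click to about 0.54 rad, still gripped by its stud and clear of the end stop, and handed the job in; no verdict came back.

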